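# Fit the lap head onto the grinder's splined spindle

### The arm

A 7-joint arm with a two-finger parallel gripper is mounted at the origin on a cart in front of the work surface, level with it; the furniture and walls round the work are solid. World frame = base frame: x ahead of the robot, y to its left, z up, the work surface at z = 0. Lengths are in mm, angles in rad, forces in N, time in s.
With the tool pointing down it reaches from about 425 to 925 mm from the base axis. Payload 6.8 kg.
Tool frame: the origin (TCP) lies midway between the tips of the shut fingers; the grasp point (between the pads) lies 19 mm behind it; z points along the fingers, y is the line along which they close (so a half turn about z gives the same grasp; the last joint's range is limited). The gripper opens to 88 mm and grips with 3 to 60 N. Pads are 20 mm wide; open, the fingers measure 115 mm over their backs; the gripper's body (75 mm by 178 mm) begins 61 mm behind the grasp point.
Start: joints at [-1.23, 0.477, 0.022, 1.555, -0.011, 1.109, -0.083], TCP at [292.871, 608.173, 200.664] pointing down, gripper open.
Joint ranges: [-2.96, 2.96], [-0.34, 2.1], [-1.41, 1.46], [0.24, 2.44], [-1.37, 4.51], [0.17, 1.92], [-2.96, 2.96]. Speed limits (rad/s): [2.39, 2.39, 3.14, 3.14, 3.14, 3.14, 3.14].

### API

Orientations are given as a rotation vector (axis times angle).
In Python, from cell import bot gives the robot as it stands.
- The arm moves only by the shell command python3 -m creep 'ROWS' [FORCE]. ROWS is rows parted by semicolons, their numbers by spaces, 1 to 8 of them, each of 7 numbers: dx, dy, dz in mm, then a rotation vector rx, ry, rz in rad, then the opening from 0.0 (shut) to 1.0 (fully open); each row is the pose to reach, as a shift and turn from the pose commanded when the command began, along the tool's axes at that moment; what a row does not reach only later rows make up. A row lasts 1/12 s, in which the tool goes at most 41.7 mm and 0.125 rad, less where a joint would pass 70% of its speed; a pose out of reach is approached as far as the arm can. The fingers move at their own pace and stop on an object; FORCE is the grip in N (left out, the last holds). Time passes only in rows, so rows that do not move let the fingers close. It prints the time, the measured TCP pose, the force, the opening and the grip force at its end.
- bot.read_state(): the state, without advancing time (a new reading comes with each control period).
- bot.capture(name): name is "scene" or "top" or "wrist"; returns a dict with "image" (480x640x3 uint8, red, green, blue), "intrinsics" (3x3 intrinsics, pixels), "pose" (4x4, takes a point from camera to world coordinates). Camera axes: x right, y up, looking along -z (the intrinsics and any distortion apply to the point x, -y, -z); pixel columns grow to the right and rows downward; lengths in mm; the calibration is good to about 2 mm. A picture is of the moment at which its call begins. There is no depth.
- bot.sign_off(): hands the job in; it is judged then, once.
The state is a dict: "time_s": time; "q": joint angles; "dq": joint speeds; "effort": joint torques, N m; "tcp_pos": TCP position; "ee_rot": TCP orientation; "ft_force": force on the tool from outside, world axes, zero at the start; "moment": the same for the moment, N m; "width": opening from 0.0 (shut) to 1.0 (fully open); "grip_force": force on a finger pad.
Only numpy, scipy, OpenCV 4.12 (cv2) and the standard library are available. Lean on these libraries where they do the work, as an engineer would, in place of code of your own. Each camera call takes 0.05 s, during which the arm holds its last target. There are 200 camera calls.

### The job

Get the bench lap grinder ready for the next glass: lift the rubber cap off its spindle and stand it upright, open end down, in the round recess of the small wooden stand at the near edge of the table. Then take the lap head by its hub and set it onto the spindle, rocking it to and fro under a light push until the splines mesh, and press it down past the click until it sits flat and fully home on the shoulder. Do not force or drop it on the spindle, and leave the glass dish and the jar lid next to the work where they are.

Things in the scene. Friction and masses are not known exactly. Their poses are not given: they have to be found in the camera images.
- lap_head: Lap head lying flat, hub up: disc 130 mm across, 8 mm thick (dark diamond plate on top) with a round knurled aluminium hub 50 mm across, 44 mm high in all; 0.32 to 0.48 kg. Grip the hub from above, at any yaw; its wall is free from 12 mm up. A splined bore (its teeth: see point bore_mouth) runs through. Origin: centre of the underside, on the bore's axis, z up along it.
- bore_mouth (a point): On the lap head's axis at the top of its hub, 44 mm above its underside. The bore has four equal lands 90 degrees apart, each 10 mm wide, reaching in to 11 mm from the axis, from 4 to 40 mm above the underside, with a notch for the spindle's detent balls; between them the bore's radius is 15.5 mm.
- spindle_cap: Black rubber cap, at first over the spindle: a cup upside down, closed top, 37 mm across, 44 mm high, 35 g, its bore 31 mm wide and 40 mm deep. It has 1 to 2 mm of play all round and lifts straight off. Origin: centre of its open lower end; z up to the closed top.
- lap_grinder: Grey casing 180 x 176 mm with a round splash bowl on top (inside 156 mm across, rim 106 mm above the table), fixed to the table; dial and switch on its front (-x). Origin: centre of its underside. Pushing the lap head on it with over 45 N counts as forcing. Its geared spindle stands still unless wrung with over 0.4 N m; where the spindle's teeth point differs each time and is not reported.
- spindle_seat (a point): On the axis of the upright spindle, in its shoulder's flat top face (58 mm across), 90 mm above the table. The lap head's underside stands about 26 mm above it with lands on the teeth's ends; meshed, it slides down to about 10 mm, where four sprung balls stop it; 8 to 13 N of push beyond its weight takes it past with a click; at 0 mm it is home.
- spindle_tip (a point): Top of the spindle, 41 mm above spindle_seat. Below it a cone widens from 6 to 10 mm radius in 6 mm, then a smooth pilot of 10 mm radius runs down; from 30 to 0 mm above the seat four straight teeth with flat ends, 7 mm wide, 90 degrees apart, stand out to 14 mm radius. The bore has 1 mm of play on the pilot, and once meshed about 0.07 rad of turning play either way.
- stand_recess (a point): Middle of the floor of the recess in the loose pine stand (105 x 89 x 22 mm, 0.2 kg) on the bare table to the left, near the robot; 10 mm above the table; the recess is round, 42 mm wide and 12 mm deep, its rim 22 mm above the table. The slot along one side is not the recess. x along the stand's long side, z up.
- jar_lid: Black jar lid lying on the table, 78 mm across, 14 mm high; leave it alone. Origin: centre of its underside.
- glass_dish: Round dish of greenish glass, 87 mm across, 50 mm high; leave it alone. Origin: centre of its underside.
Things that resemble listed ones, but are neither listed nor needed, are in the scene too. There is more than one size of the spindle_cap; the one meant has the size given above.

How it is judged (in metres and radians):
On the way, in this order (a step that is already met when the one before it is completed fails the run):
1. the cap is off the spindle, upright in the recess of the wooden stand (horizontal distance between spindle_cap and stand_recess below 0.008 m and z of spindle_cap in the frame of stand_recess below 0.004 m and angle between spindle_cap's own z axis and vertical below 0.1 rad), for 0.2 s.
2. the lap head has meshed: its splines have slid at least 6 mm over the spindle's teeth (horizontal distance between lap_head and spindle_seat below 0.004 m and z of lap_head in the frame of spindle_seat below 0.02 m and angle between lap_head's own z axis and vertical below 0.1 rad), for 0.05 s.
At the end, for the whole second after the job is handed in: The lap head is on the spindle, level, its underside within 2.5 mm of the shoulder, its axis within 3 mm of the spindle's, at rest; the cap stands upright, open end down, on the floor of the wooden stand's recess (within 4 mm of it in height and 8 mm of its middle), at rest (all of step 1 and horizontal distance between lap_head and spindle_seat below 0.003 m and z of lap_head in the frame of spindle_seat below 0.0025 m and angle between lap_head's own z axis and vertical below 0.04 rad and linear speed of each of lap_head, spindle_cap below 0.02 m/s); the robot touches nothing.
It fails at once if the lap head is forced or dropped on the grinder (more than 45 N between them) (contact force between lap_head and lap_grinder above 45 N).
It fails at once if the jar lid is moved by more than 20 mm (distance of jar_lid from where it was at the start of the episode above 0.02 m).
It fails at once if the glass dish is moved by more than 20 mm (distance of glass_dish from where it was at the start of the episode above 0.02 m).
It also fails if it takes over 72 s, if anything falls off the work surface, if the arm or the gripper's body presses on something with over 40 N, if the wrist force passes 120 N, or if a joint passes its speed limit or range.

## Working session

There is one attempt and no reset: what is moved stays moved. The work goes in short steps, Python scripts to look and compute and a shell command to move; the robot and the scene stay as the last step left them, time stands still between calls to the robot, and variables do not carry over. Pictures are saved under pics/ and viewed, at most 10 in all, crops included, and the job is handed in when it is done.

```bash
ls; mkdir -p pics
python3 - <<'E'
from cell import bot
import cv2
s=bot.read_state(); print(s)
for n in("scene","top"):
    c=bot.capture(n); cv2.imwrite(f"pics/{n}0.png",c["image"][:,:,::-1]); print(n,c["intrinsics"],c["pose"])
E
```

```text
pics
{'time_s': 0.0, 'q': array([-1.23007269,  0.47777539,  0.02237979,  1.55642106, -0.01148257,
        1.10926466, -0.0831064 ]), 'dq': array([-0.00080702,  0.00123828, -0.00024999,  0.0016307 , -0.00034322,
        0.00031875, -0.00035369]), 'effort': array([-1.00677735e-03, -5.82846701e+01,  1.53415650e+00, -2.72608316e+01,
       -5.43847599e-02,  1.69548823e-02,  1.62556112e-04]), 'tcp_pos': array([292.66219281, 607.5719483 , 199.71192797]), 'ee_rot': array([-6.99075823e-01, -3.06259025e+00,  2.70921622e-03]), 'ft_force': array([ 0.13486637, -0.47201238,  0.02448001]), 'moment': array([-0.01596673,  0.03624204,  0.01882399]), 'grip_force': 0.0, 'width': 1.0004925035253305}
scene [[538.6184254    0.         320.63781878]
 [  0.         538.6184254  244.55681269]
 [  0.           0.           1.        ]] [[ 6.72239394e-01  4.83161012e-01 -5.60936390e-01 -2.10233063e+02]
 [-7.40058891e-01  4.59205720e-01 -4.91368442e-01 -7.78946979e+02]
 [ 2.01751249e-02  7.45443186e-01  6.66263777e-01  1.03858800e+03]
 [ 0.00000000e+00  0.00000000e+00  0.00000000e+00  1.00000000e+00]]
top [[548.25030382   0.         321.26203237]
 [  0.         548.25030382 225.51728565]
 [  0.           0.           1.        ]] [[ 2.60350223e-02  9.90082107e-01 -1.38056508e-01  4.23856624e+02]
 [-9.99553383e-01  2.78094561e-02  1.09393633e-02 -6.07942070e+01]
 [ 1.46701442e-02  1.37710043e-01  9.90363939e-01  1.40530781e+03]
 [ 0.00000000e+00  0.00000000e+00  0.00000000e+00  1.00000000e+00]]
```

View pics/top0.png

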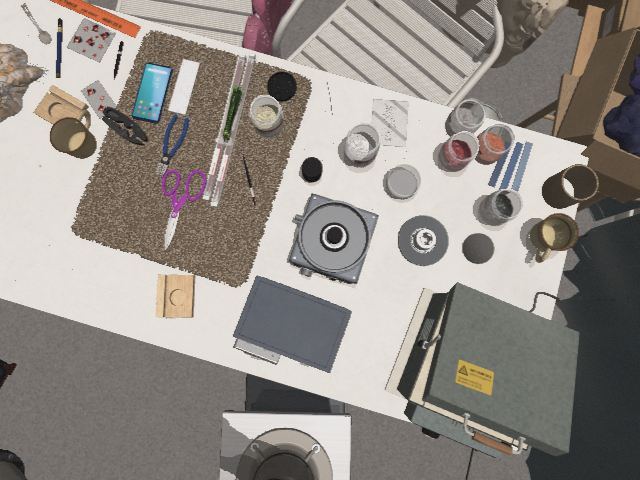

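View pics/scene0.png

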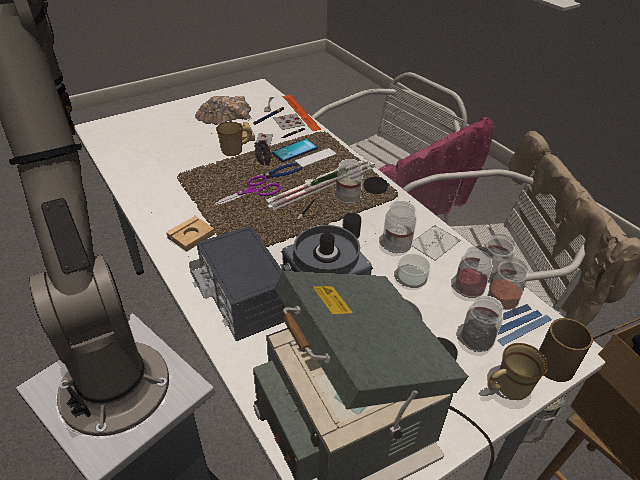

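The top view shows the grinder with a black cap on its spindle at about (334,236) and a lookalike cap on the bare table at (312,169). The lap head is at (424,240), with a grey disc at (478,248) and a black lid at (282,86). The glass dish is at (403,182), the stand at (176,297) with its round recess at (180,297), and a dark box at (293,325). The scene view shows the capped spindle at (327,243) and the lookalike at (352,225), with a tall kiln in front. Next I'll write the helpers and take measurements.

```bash
cat > h.py <<'E'
import numpy as np, cv2
from cell import bot
from scipy.spatial.transform import Rotation as R
def cap(n,f=None):
    c=bot.capture(n); 
    if f: cv2.imwrite(f"pics/{f}.png",c["image"][:,:,::-1])
    return c
def proj(c,p):
    T=np.linalg.inv(c["pose"]); q=(np.atleast_2d(p)@T[:3,:3].T+T[:3,3])*[1,-1,-1]
    q=q@c["intrinsics"].T; return q[:,:2]/q[:,2:]
def ray(c,uv):
    d=np.linalg.inv(c["intrinsics"])@[uv[0],uv[1],1]*[1,-1,-1]
    return c["pose"][:3,3],c["pose"][:3,:3]@d
def plane(c,uv,z):
    o,d=ray(c,uv); return (o+d*(z-o[2])/d[2]).round(1)
def blobs(img,mask,amin,amax):
    m=cv2.morphologyEx(mask.astype(np.uint8),cv2.MORPH_OPEN,np.ones((3,3)))
    cs,_=cv2.findContours(m,cv2.RETR_LIST,cv2.CHAIN_APPROX_NONE)
    return [(cv2.contourArea(k),)+cv2.fitEllipse(k) for k in cs if len(k)>5 and amin<cv2.contourArea(k)<amax]
def totool(d):
    s=bot.read_state(); return R.from_rotvec(s["ee_rot"]).inv().apply(d).round(1)
E
python3 - <<'E'
from h import *
c=cap("top"); im=c["image"]
print(proj(c,[[292,607,200],[0,0,0]]))
for n,uv,z in [("cap",(334,236),134),("look",(312,169),44),("lap hub",(426,239),44),("lap disc",(424,240),8),("greydisc",(478,248),14),("dish",(403,182),25),("lid",(282,86),14),("recess",(180,297),22),("stand",(176,297),22),("box",(293,325),100)]: print(n,plane(c,uv,z))
# scale crops
def crop(x0,y0,x1,y1,k): return cv2.resize(im[y0:y1,x0:x1],None,fx=k,fy=k,interpolation=cv2.INTER_CUBIC)
a=crop(285,150,385,290,4); b=crop(145,265,205,325,4); d=crop(385,200,505,280,3)
W=np.zeros((560,800,3),np.uint8); W[:560,:400]=a; W[:240,400:640]=b; W[300:540,400:760]=d
cv2.imwrite("pics/crop1.png",W[:,:,::-1])
E
```

```text
[[ -1.91562957 355.96940116]
 [283.23944488 477.09452457]]
cap [ 577.2 -105.2  134. ]
look [758.  -48.5  44. ]
lap hub [ 586.9 -339.1   44. ]
lap disc [ 588.5 -341.3    8. ]
greydisc [ 571.  -478.6   14. ]
dish [ 735.3 -283.6   25. ]
lid [988.5  37.7  14. ]
recess [426.9 271.3  22. ]
stand [426.7 281.2  22. ]
box [368.7 -15.1 100. ]
```

View pics/crop1.png

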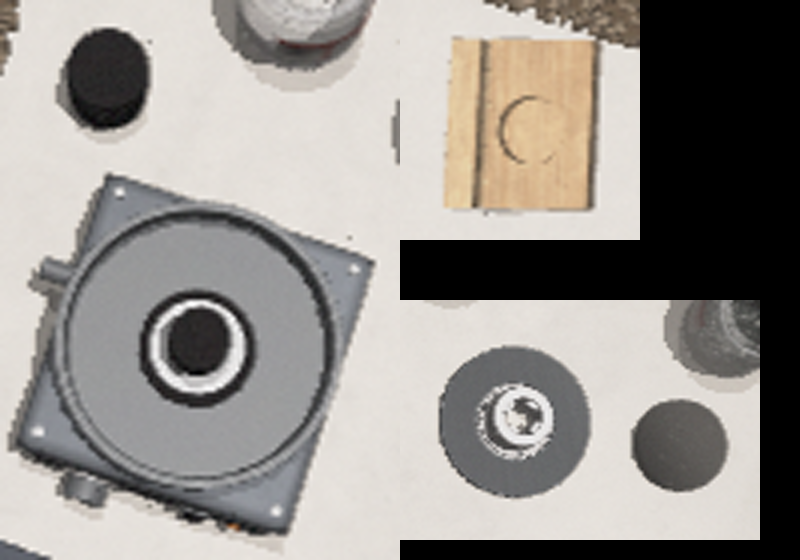

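The cap on the spindle measures about 17 px across, which is 37 mm at z=134, so it's the right one. The lookalike at (312,169) is about 20 px, or 50 mm, so it's out. The recess is the round one at (178,297), not the slot. I'll look at the stand with the wrist camera on the way.

Run:
```python
from h import *
c=cap("top"); p=plane(c,(177.8,297.4),22); print(p)
s=bot.read_state(); print(totool(np.array([p[0],p[1],230])-s["tcp_pos"]))
print(totool([1,0,0]),R.from_rotvec(s["ee_rot"]).as_matrix().round(3))
```

```text
[425.8 276.7  22. ]
[-263.5 -240.6  -29.6]
[-0.9  0.4 -0. ] [[-0.901  0.434 -0.   ]
 [ 0.434  0.901 -0.001]
 [-0.    -0.001 -1.   ]]
```

```bash
python3 -m creep '-33 -30 -15 0 0 0 1; -66 -60 -30 0 0 0 1; -99 -90 -30 0 0 0 1; -132 -120 -30 0 0 0 1; -165 -150 -30 0 0 0 1; -198 -180 -30 0 0 0 1; -231 -210 -30 0 0 0 1; -262 -240 -30 0 0 0 1'; python3 -m creep '0 0 0 0 0 0 1; 0 0 0 0 0 0 1'
python3 - <<'E'
from h import *
c=cap("wrist","w1"); print(proj(c,[[425.8,276.7,22]]),c["pose"].round(2))
print(bot.read_state()["tcp_pos"])
E
```

```text
time_s: 0.87
tcp_pos: [415.8, 300.9, 230.7]
ee_rot: [0.699, 3.063, 0.001]
ft_force: [0.4, 0.6, -0.1]
width: 1.0
grip_force: 0.0
time_s: 1.03
tcp_pos: [416.5, 300.3, 230.9]
ee_rot: [0.707, 3.061, 0.0]
ft_force: [-1.3, 1.1, -0.0]
width: 0.999
grip_force: 0.0
[[302.96358471 220.73883819]] [[ 4.4000e-01 -8.6000e-01 -2.6000e-01  3.4363e+02]
 [ 9.0000e-01  4.2000e-01  1.3000e-01  3.3429e+02]
 [ 0.0000e+00 -2.9000e-01  9.6000e-01  4.1552e+02]
 [ 0.0000e+00  0.0000e+00  0.0000e+00  1.0000e+00]]
[415.59751629 302.52781084 230.84344371]
```

View pics/w1.png

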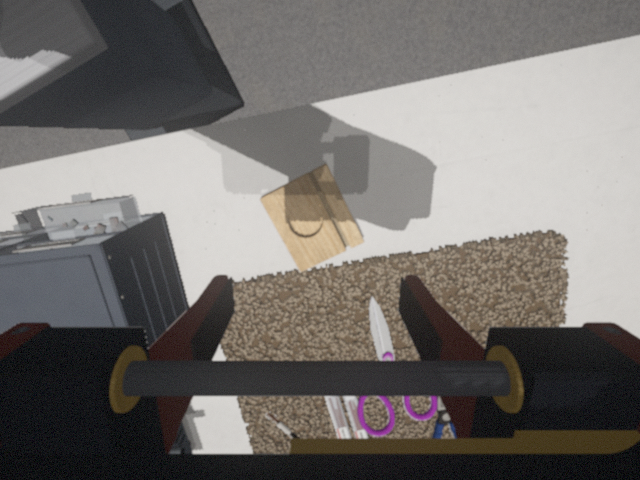

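The wrist view shows the stand with its recess arc centred near (306,219), against a predicted (303,221), so it agrees within about 3 mm. Now on to the cap, checking the dark box's height first.

Run:
```python
from h import *
a,b=cap("top"),cap("scene")
for u,v in [((258,278),(250,229)),((334,236),(327,236)),((426,239),(410,300))]:
    (o,d),(p,e)=ray(a,u),ray(b,v); t=np.linalg.lstsq(np.c_[d,-e],p-o,rcond=None)[0]; print(o+d*t[0],p+e*t[1])
# cap: dark blob on top, tight
im=a["image"]; m=im.max(2)<45; m[:,:310]=0;m[:,360:]=0;m[:205]=0;m[265:]=0
n,l,st,ce=cv2.connectedComponentsWithStats(m.astype(np.uint8)); 
for i in range(1,n): 
    if st[i,4]>60: print(st[i],ce[i],plane(a,ce[i],134))
s=bot.read_state(); print(totool(np.array([577,-105,231])-s["tcp_pos"]))
```

```text
[475.07665305  68.59204654 126.85919449] [475.2532091   68.44031123 126.85091159]
[ 576.20876718 -104.94153369  142.1960202 ] [ 579.35750891 -107.99731428  142.68261378]
[ 584.61025186 -335.18489492   63.07711167] [ 605.04301722 -358.28248416   70.24607644]
[327 229  13  15  64] [331.609375 237.625   ] [573.2 -99.7 134. ]
[-323.2 -299.    -0.6]
```

```bash
python3 -m creep '-30 -28 -10 0 0 0 1; -60 -56 -20 0 0 0 1; -90 -84 -20 0 0 0 1; -120 -112 -20 0 0 0 1; -150 -140 -20 0 0 0 1; -180 -168 -20 0 0 0 1; -210 -196 -20 0 0 0 1; -240 -224 -20 0 0 0 1'
```

```text
time_s: 1.85
tcp_pos: [535.2, -2.8, 250.7]
ee_rot: [0.694, 3.064, 0.001]
ft_force: [0.6, 0.2, -0.2]
width: 0.999
grip_force: 0.0
```

Run:
```python
from h import *
c=cap("wrist","w2"); print(proj(c,[[576,-105,135],[576,-105,90]]).round(1))
cv2.imwrite("pics/w2s.png",cv2.resize(c["image"][:,:,::-1],(640,480)))
print(bot.read_state()["tcp_pos"])
```

```text
[[242.5 304.4]
 [250.8 285.1]]
[537.27232504 -12.2797188  251.0700747 ]
```

View pics/w2.png

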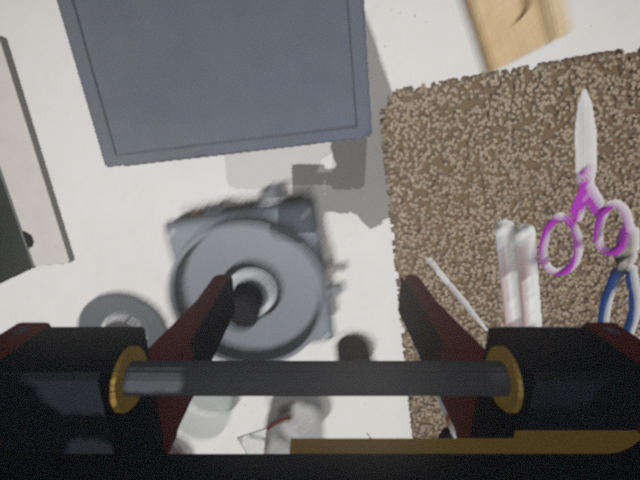

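The wrist view shows the cap top at about (247,303), close to the predicted (242,304), with some motion blur. I'll check the axis against the bowl rim and the white shoulder ring.

Run:
```python
from h import *
a=cap("top"); print("rim",plane(a,(333.5,236.2),106)); 
w=cap("wrist","w3"); im=a["image"].astype(int)
print("wrist pred",proj(w,[[576,-105,135]]).round(1))
g=w["image"][230:340,180:330].max(2); 
n,l,st,ce=cv2.connectedComponentsWithStats((g<40).astype(np.uint8))
for i in range(1,n):
    if 200<st[i,4]<3000: print("dark",st[i],ce[i]+[180,230],plane(w,ce[i]+[180,230],134))
s=bot.read_state(); print(s["tcp_pos"],totool(np.array([576,-105,170])-s["tcp_pos"]))
```

```text
rim [ 580.1 -105.   106. ]
wrist pred [[248.5 301.5]]
dark [ 11  65  43  45 741] [214.79082321 322.91767881] [ 582.4 -148.3  134. ]
[535.2787496   -4.82536257 250.49583331] [-80.4 -72.2  80.6]
```

```bash
python3 -m creep '-27 -24 10 0 0 0 1; -54 -48 20 0 0 0 1; -82 -71 40 0 0 0 1; -82 -71 75 0 0 0 1; -82 -71 80 0 0 0 1; -82 -71 80 0 0 0 1;-82 -71 80 0 0 0 1'
python3 - <<'E'
from h import *
c=cap("wrist","w4"); s=bot.read_state(); print(s["tcp_pos"],proj(c,[[578,-105,134],[578,-105,90]]).round(1))
im=c["image"]; cv2.imwrite("pics/w4c.png",cv2.resize(im[180:440,160:480,::-1],None,fx=2,fy=2))
E
```

```text
time_s: 2.58
tcp_pos: [577.9, -99.5, 171.0]
ee_rot: [-0.693, -3.063, -0.002]
ft_force: [-0.1, -0.4, -0.2]
width: 1.001
grip_force: 0.0
[578.47494802 -99.96627897 171.96791246] [[311.2 258.2]
 [311.9 239.6]]
```

View pics/w4c.png

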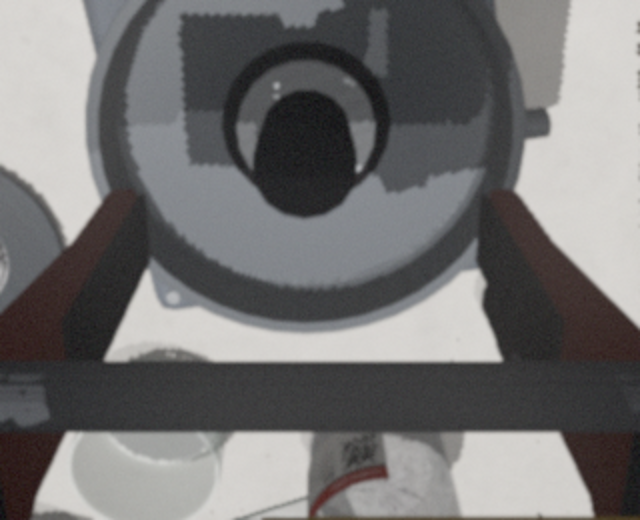

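The crop shows the cap top, 51 px wide (37 mm), centred at (312,262). That puts the axis near (580,-106), consistent with the rim. Descending and gripping.

```bash
python3 -m creep '-4.4 -4.9 20 0 0 0 1; -4.4 -4.9 40 0 0 0 1; -4.4 -4.9 60 0 0 0 1; -4.4 -4.9 66 0 0 0 1; -4.4 -4.9 66 0 0 0 0; -4.4 -4.9 66 0 0 0 0; -4.4 -4.9 66 0 0 0 0; -4.4 -4.9 66 0 0 0 0' 12;  python3 -m creep '0 0 0 0 0 0 0;0 0 0 0 0 0 0;0 0 0 0 0 0 0'
```

```text
time_s: 3.3
tcp_pos: [580.4, -108.8, 106.2]
ee_rot: [0.698, 3.061, 0.001]
ft_force: [-0.5, -0.4, 0.5]
width: 0.736
grip_force: 0.0
time_s: 3.55
tcp_pos: [579.5, -108.9, 105.0]
ee_rot: [0.699, 3.062, 0.0]
ft_force: [0.3, 1.3, 0.6]
width: 0.509
grip_force: 0.2
```

```bash
python3 -m creep '0 0 0 0 0 0 0;0 0 0 0 0 0 0;0 0 0 0 0 0 0;0 0 0 0 0 0 0' 12; python3 -m creep '0 0 -3 0 0 0 0;0 0 -10 0 0 0 0;0 0 -20 0 0 0 0;0 0 -40 0 0 0 0;0 0 -60 0 0 0 0;0 0 -80 0 0 0 0;0 0 -100 0 0 0 0;0 0 -100 0 0 0 0'
python3 - <<'E'
from h import *
c=cap("wrist","w5"); s=bot.read_state(); print(s["tcp_pos"],s["width"]*88)
im=c["image"]; cv2.imwrite("pics/w5c.png",im[160:460,120:520,::-1])
E
```

```text
time_s: 3.88
tcp_pos: [581.0, -106.6, 105.4]
ee_rot: [0.696, 3.061, 0.004]
ft_force: [1.3, 4.3, 3.1]
width: 0.414
grip_force: 12.0
time_s: 4.55
tcp_pos: [581.5, -109.7, 208.6]
ee_rot: [0.699, 3.057, 0.001]
ft_force: [1.3, -0.4, -0.4]
width: 0.412
grip_force: 12.0
[ 580.55255976 -109.38859838  206.51895824] 36.254458254900236
```

View pics/w5c.png

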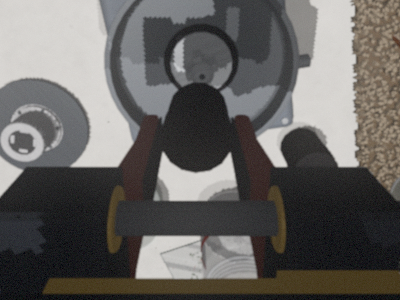

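Cap held and clear of the spindle. Carrying it toward the stand, stopping about 40 mm short to see the recess past the cap.

```bash
python3 -m creep '29 30 0 0 0 0 0;58 60 0 0 0 0 0;87 90 0 0 0 0 0;115 120 0 0 0 0 0;143 150 0 0 0 0 0;171 180 0 0 0 0 0;199 210 0 0 0 0 0;227 240 0 0 0 0 0'; python3 -m creep '20 20 10 0 0 0 0;40 40 35 0 0 0 0;40 41 60 0 0 0 0;40 41 70 0 0 0 0;40 41 70 0 0 0 0;40 41 70 0 0 0 0';  python3 - <<'E'
from h import *
c=cap("wrist","w6"); s=bot.read_state(); p=s["tcp_pos"]; print(p,s["width"]*88)
print(proj(c,[[426,277,22],p,p+[0,0,29.5]]).round(1))
cv2.imwrite("pics/w6c.png",cv2.resize(c["image"][140:380,180:460,::-1],None,fx=2.5,fy=2.5))
t=cap("top","t2"); im=t["image"]; cv2.imwrite("pics/t2c.png",cv2.resize(im[180:290,280:480,::-1],None,fx=4,fy=4,interpolation=cv2.INTER_CUBIC))
E
```

```text
time_s: 5.27
tcp_pos: [477.2, 207.1, 203.4]
ee_rot: [-0.699, -3.062, 0.002]
ft_force: [0.8, 0.6, -0.2]
width: 0.412
grip_force: 12.0
time_s: 5.77
tcp_pos: [460.8, 258.4, 134.1]
ee_rot: [-0.702, -3.061, 0.003]
ft_force: [0.3, 0.1, -0.2]
width: 0.414
grip_force: 12.0
[461.58107461 258.84432458 135.12493576] 35.909980737988164
[[319.7 183.6]
 [319.7 277.6]
 [320.2 301.1]]
```

View pics/w6c.png

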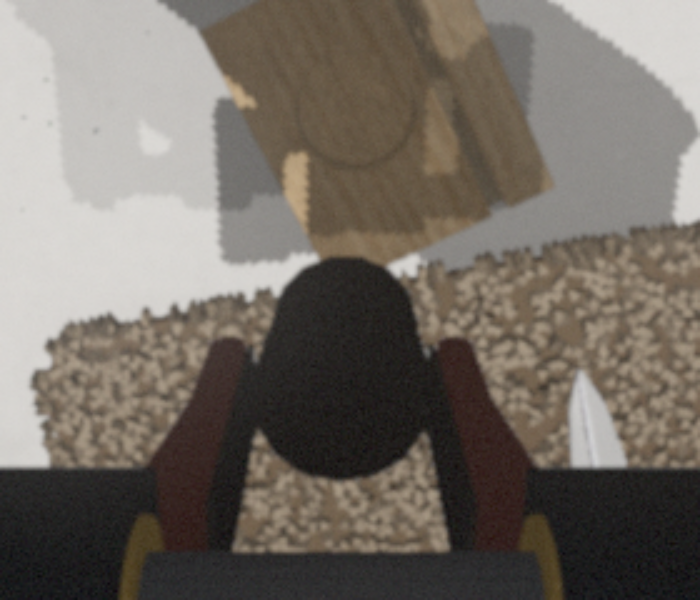

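The crop shows the recess circle centred at about (323,183), 3 px to the right of prediction. The cap appears at (317,…), about 3 px to the left. I'll go down so the cap mouth and the rim are nearly at one depth and compare them directly.

```bash
python3 -m creep '0 4 30 0 0 0 0;0 4 60 0 0 0 0;0 4 84 0 0 0 0;0 4 88 0 0 0 0;0 4 88 0 0 0 0;0 4 88 0 0 0 0';  python3 - <<'E'
from h import *
c=cap("wrist","w7"); s=bot.read_state(); p=s["tcp_pos"]; print(p,s["width"]*88)
print(proj(c,[[426,277,22],p-[0,0,14],p+[0,0,29.5]]).round(1))
cv2.imwrite("pics/w7c.png",cv2.resize(c["image"][100:340,180:460,::-1],None,fx=2.5,fy=2.5))
g=cv2.cvtColor(c["image"],cv2.COLOR_RGB2GRAY)[100:340,180:460]; g=cv2.GaussianBlur(g,(3,3),0)
print(c["intrinsics"][0,0])
E
```

```text
time_s: 6.37
tcp_pos: [463.7, 263.8, 48.2]
ee_rot: [0.7, 3.061, 0.002]
ft_force: [0.4, 0.7, 0.5]
width: 0.414
grip_force: 12.0
[463.94887444 264.21888134  48.53792032] 36.43338321316825
[[311.1 201.8]
 [319.  267.5]
 [319.9 299.7]]
336.24725125003755
```

View pics/w7c.png

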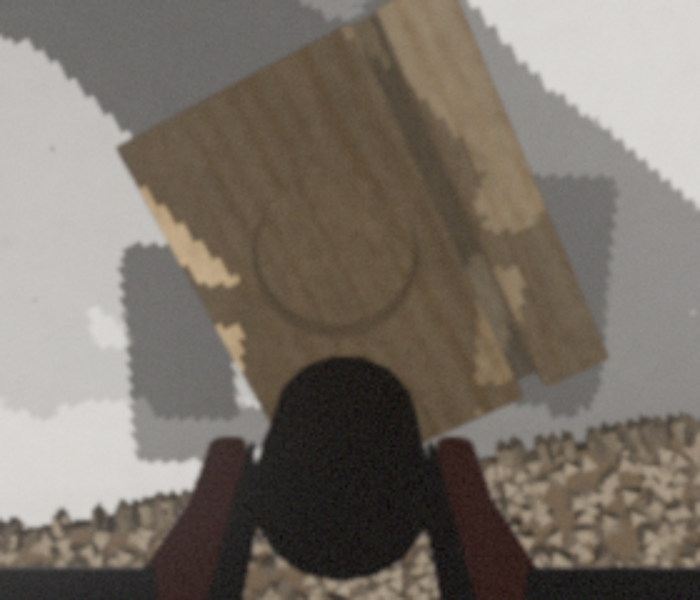

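Run:
```python
from h import *
c=cap("wrist"); s=bot.read_state(); p=s["tcp_pos"]; M=R.from_rotvec(s["ee_rot"]).as_matrix(); x,y=M[:,0],M[:,1]
a=np.linspace(0,2*np.pi,400)[:,None]
f=lambda o,r:(lambda q:(q.min(0).round(1),q.max(0).round(1)))(proj(c,o+r*(np.cos(a)*x+np.sin(a)*y)))
print("tcp",p)
print("cap bottom minmax pred",f(p-[0,0,14],18.5),"seen: y min 242.8, x 289-347")
q=np.array([427.2,279.5,22]); print("recess pred",f(q,21),"seen x 281.6-347.2, ymax 233.2")
print(totool(q-p))
```

```text
tcp [463.93382241 264.36165723  48.61473553]
cap bottom minmax pred (array([289.4, 239.2]), array([347.7, 293.5])) seen: y min 242.8, x 289-347
recess pred (array([281.7, 167.9]), array([347.8, 233.3])) seen x 281.6-347.2, ymax 233.2
[39.7 -2.4 26.5]
```

Predicted and seen positions agree to within about 2 mm. Moving over the recess and lowering gently.

```bash
python3 -m creep '20 -1 0 0 0 0 0;40.7 -2.4 0 0 0 0 0;40.7 -2.4 3 0 0 0 0;40.7 -2.4 8 0 0 0 0;40.7 -2.4 12 0 0 0 0;40.7 -2.4 15 0 0 0 0;40.7 -2.4 18 0 0 0 0;40.7 -2.4 18 0 0 0 0'; python3 -m creep '0 0 2 0 0 0 0;0 0 4 0 0 0 0;0 0 4 0 0 0 0'
python3 - <<'E'
from h import *
c=cap("wrist","w8"); s=bot.read_state(); print(s["tcp_pos"],s["ft_force"])
E
```

```text
time_s: 7.13
tcp_pos: [425.0, 278.6, 28.1]
ee_rot: [-0.701, -3.062, 0.001]
ft_force: [0.4, 0.5, -0.1]
width: 0.412
grip_force: 12.0
time_s: 7.38
tcp_pos: [425.0, 279.2, 24.5]
ee_rot: [0.699, 3.063, 0.0]
ft_force: [-0.5, -0.7, -0.0]
width: 0.407
grip_force: 12.0
[424.86795725 279.24157685  24.59540886] [-1.23198408 -0.35259586 -0.97466466]
```

```bash
python3 -m creep '0 0 1 0 0 0 0;0 0 2 0 0 0 0;0 0 2 0 0 0 0'; python3 -m creep '0 0 0 0 0 0 0.5;0 0 0 0 0 0 0.6;0 0 0 0 0 0 0.7;0 0 0 0 0 0 0.7;0 0 0 0 0 0 0.7; 0 0 0 0 0 0 0.7'; python3 -m creep '0 0 -15 0 0 0 0.8;0 0 -35 0 0 0 1;0 0 -60 0 0 0 1;0 0 -90 0 0 0 1;0 0 -120 0 0 0 1;0 0 -155 0 0 0 1;0 0 -185 0 0 0 1;0 0 -185 0 0 0 1';python3 - <<'E'
from h import *
c=cap("wrist","w9"); s=bot.read_state(); print(s["tcp_pos"])
im=c["image"]; pc=proj(c,[427,279.5,54])[0]; print(pc)
t=cap("top","t3"); b=t["image"]; 
a=cv2.resize(im[130:350,200:440],None,fx=1.6,fy=1.6); d=cv2.resize(b[180:290,290:450],None,fx=5,fy=5,interpolation=cv2.INTER_CUBIC)[:, :]
W=np.zeros((600,800,3),np.uint8)
d=cv2.resize(b[190:290,290:460],None,fx=4.7,fy=4.7,interpolation=cv2.INTER_CUBIC)
W=np.zeros((600,800,3),np.uint8); 
sm=cv2.resize(im[150:330,200:440],None,fx=0.7,fy=0.7,interpolation=cv2.INTER_AREA)
W[:126,:168]=sm; W[130:600,:799]=d
cv2.imwrite("pics/c9.png",W[:,:,::-1])
E
```

```text
time_s: 7.68
tcp_pos: [425.5, 280.1, 23.6]
ee_rot: [0.699, 3.062, 0.003]
ft_force: [-0.6, 0.0, 7.0]
width: 0.411
grip_force: 12.0
time_s: 8.18
tcp_pos: [424.6, 279.2, 22.5]
ee_rot: [-0.699, -3.063, 0.0]
ft_force: [-0.1, -0.2, 0.0]
width: 0.698
grip_force: 0.0
time_s: 8.85
tcp_pos: [427.6, 281.3, 213.5]
ee_rot: [0.699, 3.057, 0.013]
ft_force: [1.1, 0.0, 0.5]
width: 0.996
grip_force: 0.0
[426.42689904 280.56144516 210.7481385 ]
[314.22240692 214.65466563]
```

View pics/c9.png

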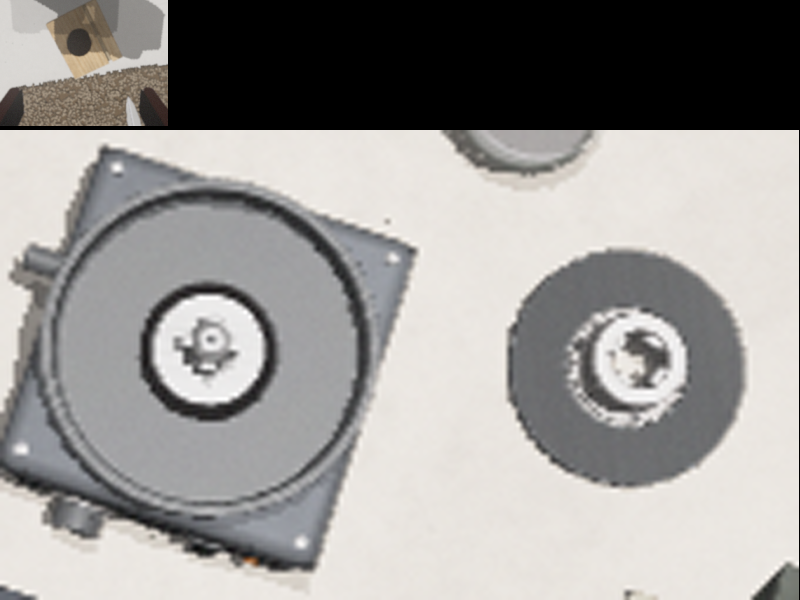

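The recess crop shows the cap upright in the round recess, right of the slot. The top crop shows the shoulder disc centred at px (334.6,236.8), the spindle tip at (334.9,234.5), the lap disc centre at (423.4,240.6) and the hub top at (426.1,238.1). I've used up my picture views, so from here I'll work from numbers only.

Run:
```python
from h import *
c=cap("top"); 
for n,uv,z in [("seat",(334.6,236.8),90),("tip",(334.9,234.5),131),("disc",(423.4,240.6),8),("hub",(426.1,238.1),44)]: print(n,plane(c,uv,z))
s=bot.read_state(); p=s["tcp_pos"]; print(p, s["q"].round(2), totool(np.array([590,-337,230])-p))
w=cap("wrist"); im=w["image"]; q=proj(w,[427,279.5,54])[0]
g=im[150:300,240:400].max(2); n,l,st,ce=cv2.connectedComponentsWithStats((g<32).astype(np.uint8))
for i in range(1,n):
    if st[i,4]>150: u=ce[i]+[240,150]; print("cap top",st[i],u,q,plane(w,u,54))
```

```text
seat [ 580.6 -108.3   90. ]
tip [ 581.2 -107.4  131. ]
disc [ 586.9 -339.7    8. ]
hub [ 589.2 -339.3   44. ]
[424.41269105 279.07219029 207.34885545] [-0.92  0.19  0.25  1.95 -0.06  1.    0.47] [-416.5 -483.2  -22.7]
```

Run:
```python
from h import *
a,b=cap("top"),cap("scene")
for u,v in [((455,284),(420,287)),((455,284),(283,272)),((410,400),(285,275)),((578,330),(465,378)),((568,453),(345,400))]:
    (o,d),(p,e)=ray(a,u),ray(b,v); t=np.linalg.lstsq(np.c_[d,-e],p-o,rcond=None)[0]; print(u,v,(o+d*t[0]).round(),(p+e*t[1]).round())
```

```text
(455, 284) (420, 287) [ 470. -367.  215.] [ 515. -422.  230.]
(455, 284) (283, 272) [ 466. -338.  329.] [ 305. -232.  296.]
(410, 400) (285, 275) [ 245. -248.  340.] [ 271. -273.  340.]
(578, 330) (465, 378) [ 380. -617.  246.] [ 374. -610.  244.]
(568, 453) (345, 400) [ 160. -539.  352.] [ 144. -524.  349.]
```

```bash
python3 -m creep '-26 -31 -8 0 0 0 1;-52 -61 -15 0 0 0 1;-78 -91 -20 0 0 0 1;-104 -121 -23 0 0 0 1;-130 -151 -23 0 0 0 1;-156 -181 -23 0 0 0 1;-182 -211 -23 0 0 0 1;-208 -241 -23 0 0 0 1'
```

```text
time_s: 9.82
tcp_pos: [507.0, -30.1, 229.7]
ee_rot: [-0.698, -3.061, 0.001]
ft_force: [0.8, -0.6, -0.8]
width: 1.0
grip_force: 0.0
```

```bash
python3 -m creep '-26 -30 0 0 0 0 1;-52 -60 0 0 0 0 1;-78 -91 0 0 0 0 1;-104 -121 0 0 0 0 1;-130 -151 0 0 0 0 1;-156 -181 0 0 0 0 1;-182 -211 0 0 0 0 1;-208 -241 0 0 0 0 1'; python3 -m creep '0 0 10 0 0 0 1;0 0 20 0 0 0 1;0 0 20 0 0 0 1'
python3 - <<'E'
from h import *
w=cap("wrist","w10"); s=bot.read_state(); p=s["tcp_pos"]; print(p,s["q"].round(2))
print(proj(w,[[588,-339.5,44],[588,-339.5,8]]).round(1))
im=w["image"]; g=im[:,:,:].max(2)
# hub: bright saturated ring; disc: mid grey
u=proj(w,[588,-339.5,44])[0].astype(int); print(u)
for nm,m in [("bright",g>140)]:
    mm=np.zeros_like(g); x0,y0=u-45; mm[max(0,y0):y0+90,max(0,x0):x0+90]=1
    k=((g>150)&(mm>0)).astype(np.uint8); n,l,st,ce=cv2.connectedComponentsWithStats(k)
    for i in range(1,n):
        if st[i,4]>60: print(st[i],ce[i].round(1))
print(totool(np.array([588,-339.5,100])-p))
E
```

```text
time_s: 10.48
tcp_pos: [590.1, -337.0, 228.8]
ee_rot: [-0.698, -3.06, -0.001]
ft_force: [1.2, 0.1, 0.3]
width: 1.002
grip_force: 0.0
time_s: 10.73
tcp_pos: [588.8, -334.0, 206.6]
ee_rot: [-0.698, -3.057, -0.003]
ft_force: [0.6, 0.3, 0.2]
width: 1.0
grip_force: 0.0
[ 589.47979811 -333.27095049  207.92908813] [ 0.04  0.53  0.57  1.57 -0.3   1.14  1.79]
[[312.4 216.8]
 [312.7 209.8]]
[312 216]
[311 233  17   7  90] [318.8 235.7]
[267 236  35  25 327] [276.5 253.1]
[329 244  28  17 202] [347.8 255.3]
[ -1.9  -6.3 107.9]
```

Run:
```python
from h import *
w=cap("wrist"); g=cv2.cvtColor(w["image"],cv2.COLOR_RGB2GRAY)[130:300,220:410]
for r0,r1,z in [(19,27,44),(52,66,8)]:
    c=cv2.HoughCircles(cv2.GaussianBlur(g,(3,3),0),cv2.HOUGH_GRADIENT_ALT,1,15,param1=120,param2=0.6,minRadius=r0,maxRadius=r1)
    print(z,[] if c is None else [(k.round(1),plane(w,k[:2]+[220,130],z)) for k in c[0]])
```

```text
44 [(array([92. , 82. , 23.9], dtype=float32), array([ 584.4, -337. ,   44. ]))]
8 [(array([93. , 77. , 55.3], dtype=float32), array([ 586.5, -337.2,    8. ]))]
```

```bash
python3 -m creep '0 -3 25 0 0 0 1;0 -5.8 60 0 0 0 1;0 -5.8 95 0 0 0 1;0 -5.8 115 0 0 0 1;0 -5.8 120 0 0 0 1;0 -5.8 120 0 0 0 1'
python3 - <<'E'
from h import *
w=cap("wrist","w11"); s=bot.read_state(); p=s["tcp_pos"]; print(p)
u=proj(w,[587,-338.5,44])[0].astype(int); x0,y0=u-[60,70]; g=cv2.cvtColor(w["image"],cv2.COLOR_RGB2GRAY)[y0:y0+140,x0:x0+120]
c=cv2.HoughCircles(cv2.GaussianBlur(g,(3,3),0),cv2.HOUGH_GRADIENT_ALT,1,15,param1=120,param2=0.5,minRadius=24,maxRadius=40)
print(u,[] if c is None else [(k.round(1),plane(w,k[:2]+[x0,y0],44)) for k in c[0]])
E
```

```text
time_s: 11.33
tcp_pos: [587.6, -338.7, 89.7]
ee_rot: [-0.696, -3.061, -0.002]
ft_force: [0.9, -0.3, 0.2]
width: 1.003
grip_force: 0.0
[ 588.54579547 -339.86758633   91.42275459]
[317 250] [(array([61. , 59. , 34.4], dtype=float32), array([ 579.5, -334.9,   44. ]))]
```

Run:
```python
from h import *
im=cv2.cvtColor(cv2.imread("pics/w11.png"),cv2.COLOR_BGR2GRAY)
print("col 317 rows130-330", im[130:330:3,314:321].mean(1).astype(int).tolist())
print("row 250 cols 230-400", im[248:253,230:400:3].mean(0).astype(int).tolist())
w=cap("wrist"); s=bot.read_state(); X=R.from_rotvec(s["ee_rot"]).as_matrix()[:,0]; c=np.array([587,-338.5,0])
for r,z in [(65,8),(25,8),(25,44),(15.5,44),(-15.5,44),(-25,44),(-65,8)]: print(r,z,proj(w,c+X*r+[0,0,z]).round(1))
```

```text
col 317 rows130-330 [190, 190, 190, 189, 189, 190, 190, 190, 191, 146, 100, 102, 102, 102, 101, 99, 99, 98, 98, 94, 78, 64, 57, 82, 94, 102, 96, 83, 83, 87, 94, 97, 95, 95, 92, 100, 134, 133, 115, 105, 92, 93, 85, 86, 86, 119, 136, 99, 129, 133, 132, 124, 110, 110, 110, 111, 112, 113, 112, 125, 210, 212, 211, 210, 212, 212, 211]
row 250 cols 230-400 [216, 216, 215, 215, 181, 111, 103, 79, 78, 76, 76, 73, 77, 75, 73, 73, 73, 85, 120, 97, 96, 96, 93, 94, 95, 87, 94, 94, 96, 95, 96, 105, 103, 94, 81, 88, 94, 90, 93, 93, 95, 101, 89, 65, 67, 67, 65, 66, 67, 69, 67, 66, 68, 68, 68, 97, 137]
65 8 [[318.6 152.8]]
25 8 [[318.5 203.8]]
25 44 [[318.9 213.8]]
15.5 44 [[318.9 226.8]]
-15.5 44 [[318.8 267.2]]
-25 44 [[318.7 279. ]]
-65 8 [[318.3 303.9]]
```

```bash
python3 -m creep '-1.5 0 20 0 0 0 1;-1.5 0 45 0 0 0 1;-1.5 0 65 0 0 0 1;-1.5 0 76 0 0 0 1;-1.5 0 76 0 0 0 0;-1.5 0 76 0 0 0 0;-1.5 0 76 0 0 0 0;-1.5 0 76 0 0 0 0' 40; python3 -m creep '0 0 0 0 0 0 0;0 0 0 0 0 0 0;0 0 0 0 0 0 0;0 0 0 0 0 0 0'
```

```text
time_s: 12.1
tcp_pos: [590.3, -342.2, 16.5]
ee_rot: [0.699, 3.06, -0.001]
ft_force: [0.3, -0.5, 0.3]
width: 0.739
grip_force: 0.0
time_s: 12.43
tcp_pos: [590.8, -340.3, 15.7]
ee_rot: [0.697, 3.061, 0.002]
ft_force: [1.5, 4.1, 6.8]
width: 0.553
grip_force: 40.0
```

```bash
python3 -m creep '0 0 -5 0 0 0 0;0 0 -15 0 0 0 0;0 0 -40 0 0 0 0;0 0 -75 0 0 0 0;0 0 -110 0 0 0 0;0 0 -145 0 0 0 0;0 0 -165 0 0 0 0;0 0 -165 0 0 0 0'
python3 - <<'E'
from h import *
s=bot.read_state(); p=s["tcp_pos"]; print(p,s["ft_force"],s["moment"],s["width"]); 
w=cap("wrist","w12"); g=cv2.cvtColor(w["image"],cv2.COLOR_RGB2GRAY); X=R.from_rotvec(s["ee_rot"]).as_matrix()[:,0]
print("col",g[130:330:3,314:321].mean(1).astype(int).tolist())
for r,z in [(65,-7),(25,29),(0,29),(-25,29),(-65,-7)]: print(r,z,proj(w,p+X*r+[0,0,z]).round(1))
print(totool(np.array([581,-107.8,180])-p))
E
```

```text
time_s: 13.1
tcp_pos: [590.8, -344.1, 185.4]
ee_rot: [0.699, 3.055, -0.004]
ft_force: [1.4, -1.3, -3.7]
width: 0.549
grip_force: 40.0
[ 590.80702069 -344.09440407  185.40932995] [ 1.44320086 -1.27031247 -3.66508361] [-0.13426171 -0.12017423 -0.03180765] 0.5494666715814409
col [190, 190, 191, 191, 192, 162, 113, 109, 110, 106, 94, 100, 100, 98, 98, 98, 97, 98, 96, 96, 95, 95, 94, 95, 95, 76, 49, 49, 62, 88, 92, 99, 99, 87, 82, 81, 82, 82, 85, 91, 94, 93, 93, 93, 92, 92, 97, 204, 210, 211, 210, 115, 89, 87, 84, 83, 84, 83, 83, 82, 90, 93, 88, 85, 98, 97, 124]
65 -7 [[318.6 163.4]]
25 29 [[319.  253.2]]
0 29 [[318.9 299.2]]
-25 29 [[318.8 341.4]]
-65 -7 [[318.3 361.1]]
[111.6 208.5   4.8]
```

```bash
python3 -m creep '18 35 0 0 0 0 0;36 70 0 0 0 0 0;54 105 0 0 0 0 0;72 140 0 0 0 0 0;90 175 0 0 0 0 0;105 200 0 0 0 0 0;109 205 0 0 0 0 0;109 205 0 0 0 0 0'; python3 -m creep '0 0 0 0 0 0 0;0 0 0 0 0 0 0;0 0 0 0 0 0 0;0 0 0 0 0 0 0'
python3 - <<'E'
from h import *
P=[]
for i in range(4): P.append(bot.read_state()["tcp_pos"]); w=cap("wrist","w13"); t=cap("top","t13")
print(np.round(P,1)); s=bot.read_state(); p=np.mean(P,0); X=R.from_rotvec(s["ee_rot"]).as_matrix()[:,0]
g=cv2.cvtColor(w["image"],cv2.COLOR_RGB2GRAY)
print("col",g[140:360:2,315:320].mean(1).astype(int).tolist())
for r,z in [(65,-7),(25,29),(0,29),(-25,29)]: print(r,z,proj(w,p+X*r+[0,0,z]).round(1))
print(totool(np.array([581,-107.8,160])-p), s["q"].round(2))
E
```

```text
time_s: 13.82
tcp_pos: [578.2, -105.6, 177.1]
ee_rot: [-0.69, -3.06, -0.0]
ft_force: [-0.6, -0.4, -3.3]
width: 0.549
grip_force: 40.0
time_s: 14.15
tcp_pos: [579.7, -111.3, 179.4]
ee_rot: [-0.703, -3.062, 0.001]
ft_force: [0.6, -0.4, -3.7]
width: 0.551
grip_force: 40.0
[[ 579.7 -111.3  179.4]
 [ 579.8 -110.7  179.5]
 [ 579.9 -110.   179.6]
 [ 580.  -109.6  179.6]]
col [125, 133, 132, 133, 123, 83, 66, 67, 66, 66, 87, 89, 76, 85, 90, 88, 74, 83, 88, 93, 93, 87, 90, 92, 91, 83, 88, 91, 89, 84, 89, 90, 87, 83, 79, 53, 43, 54, 89, 84, 91, 98, 98, 97, 90, 83, 81, 81, 81, 80, 81, 82, 83, 86, 92, 95, 92, 92, 91, 92, 93, 90, 89, 92, 91, 75, 56, 56, 57, 57, 55, 71, 80, 89, 88, 84, 81, 81, 82, 81, 80, 80, 82, 81, 82, 89, 92, 91, 88, 81, 87, 95, 93, 97, 112, 123, 124, 119, 103, 100, 101, 101, 102, 102, 102, 101, 100, 101, 113, 193]
65 -7 [[317.3 164. ]]
25 29 [[317.5 253.1]]
0 29 [[317.5 299.1]]
-25 29 [[317.5 341.2]]
[ 0.1  2.9 19.6] [-0.34  0.4   0.55  1.82 -0.24  1.    1.43]
```

```bash
python3 -m creep '-2 1 5 0 0 0 0;-2 1 12 0 0 0 0;-2 1 20 0 0 0 0;-2 1 26 0 0 0 0;-2 1 30 0 0 0 0;-2 1 30 0 0 0 0;-2 1 30 0 0 0 0'; python3 -m creep '0 0 2 0 0 0 0;0 0 4 0 0 0 0;0 0 6 0 0 0 0;0 0 6 0 0 0 0'; python3 -m creep '0 0 2 0 0 0 0;0 0 4 0 0 0 0;0 0 4 0 0 0 0'
```

```text
time_s: 15.13
tcp_pos: [582.0, -109.4, 149.3]
ee_rot: [-0.699, -3.062, 0.0]
ft_force: [0.3, -0.1, -5.9]
width: 0.554
grip_force: 40.0
time_s: 15.47
tcp_pos: [582.0, -109.3, 143.3]
ee_rot: [-0.699, -3.062, -0.0]
ft_force: [-0.4, 0.4, -3.1]
width: 0.554
grip_force: 40.0
time_s: 15.72
tcp_pos: [582.8, -108.8, 139.7]
ee_rot: [0.698, 3.062, 0.001]
ft_force: [1.6, 1.3, -4.1]
width: 0.552
grip_force: 40.0
```

```bash
python3 -m creep '0 0 2 0 0 0 0;0 0 4 0 0 0 0;0 0 4 0 0 0 0'; python3 -m creep '0 0 2 0 0 0 0;0 0 3 0 0 0 0;0 0 3 0 0 0 0'
```

```text
time_s: 15.97
tcp_pos: [584.0, -108.0, 136.4]
ee_rot: [0.697, 3.06, 0.003]
ft_force: [3.7, 4.3, -0.2]
width: 0.553
grip_force: 40.0
time_s: 16.22
tcp_pos: [584.2, -107.3, 133.1]
ee_rot: [0.696, 3.06, 0.004]
ft_force: [4.8, 6.2, -3.9]
width: 0.55
grip_force: 40.0
```

```bash
python3 -m creep '-0.5 1 0 0 0 0 0;-0.5 2.5 0 0 0 0 0;-0.5 2.5 0 0 0 0 0'; python3 -m creep '0 0 1 0 0 0 0;0 0 2 0 0 0 0;0 0 2 0 0 0 0'
```

```text
time_s: 16.47
tcp_pos: [584.1, -106.9, 132.4]
ee_rot: [0.698, 3.063, 0.0]
ft_force: [2.4, 2.7, -3.8]
width: 0.555
grip_force: 40.0
time_s: 16.72
tcp_pos: [584.7, -107.2, 131.4]
ee_rot: [0.699, 3.061, 0.001]
ft_force: [2.7, 3.8, 3.2]
width: 0.554
grip_force: 40.0
```

```bash
python3 -m creep '-0.5 1.3 0.5 0 0 0.1 0;-0.5 1.3 1 0 0 0.2 0;-0.5 1.3 1 0 0 0.3 0;-0.5 1.3 1 0 0 0.4 0; -0.5 1.3 1 0 0 0.4 0'
```

```text
time_s: 17.13
tcp_pos: [584.1, -106.9, 129.3]
ee_rot: [-1.298, -2.86, 0.002]
ft_force: [1.2, 1.5, -2.8]
width: 0.55
grip_force: 40.0
```

```bash
python3 -m creep '0 0 1.5 0 0 0 0;0 0 3 0 0 0 0;0 0 3 0 0 0 0'; python3 -c "
from h import *
s=bot.read_state();print(s['tcp_pos'],s['ft_force'],s['moment'],s['ee_rot'])"
```

```text
time_s: 17.38
tcp_pos: [584.9, -107.4, 127.3]
ee_rot: [1.289, 2.864, -0.001]
ft_force: [1.5, 0.7, 2.9]
width: 0.554
grip_force: 40.0
[ 584.91044958 -107.37797814  127.27124182] [1.5017073  0.69353784 2.90028979] [ 0.07872057 -0.16010991  0.34024646] [ 1.28884697e+00  2.86399427e+00 -6.18658413e-04]
```

```bash
python3 -m creep '0 0 0 0 0 -0.1 0;0 0 0.5 0 0 -0.2 0;0 0 0.5 0 0 -0.25 0'; python3 -m creep '0 0 0.5 0 0 0.1 0;0 0 1 0 0 0.2 0;0 0 1 0 0 0.3 0;0 0 1 0 0 0.3 0'; python3 -c "
from h import *
s=bot.read_state();print(s['tcp_pos'],s['ft_force'],s['moment'],s['ee_rot'])"
```

```text
time_s: 17.63
tcp_pos: [584.4, -106.6, 125.7]
ee_rot: [-0.916, -3.005, 0.0]
ft_force: [2.8, 2.0, -3.9]
width: 0.548
grip_force: 40.0
time_s: 17.97
tcp_pos: [584.1, -106.9, 124.8]
ee_rot: [-1.366, -2.828, 0.002]
ft_force: [1.1, -0.4, -1.5]
width: 0.553
grip_force: 40.0
[ 584.14358356 -106.90929789  124.78236402] [ 1.07371724 -0.39366167 -1.48746332] [ 0.10876533 -0.22702618  0.25712566] [-1.36590310e+00 -2.82831613e+00  1.86060149e-03]
```

```bash
python3 -m creep '0 0 1.5 0 0 -0.05 0;0 0 3 0 0 -0.1 0;0 0 3 0 0 -0.1 0'; python3 -m creep '0 0 1.5 0 0 0 0;0 0 3 0 0 0 0;0 0 3 0 0 0 0';  python3 -c "
from h import *
s=bot.read_state();print(s['tcp_pos'],s['ft_force'],s['moment'],s['ee_rot'])"
```

```text
time_s: 18.22
tcp_pos: [583.8, -106.9, 121.4]
ee_rot: [-1.213, -2.896, 0.001]
ft_force: [0.2, 0.7, -4.9]
width: 0.555
grip_force: 40.0
time_s: 18.47
tcp_pos: [584.1, -106.6, 118.6]
ee_rot: [-1.221, -2.893, 0.001]
ft_force: [0.4, -0.2, -4.5]
width: 0.554
grip_force: 40.0
[ 584.12718619 -106.64959939  118.60408853] [ 0.35073095 -0.22193299 -4.50384112] [-0.13942508 -0.10357291  0.04304418] [-1.22146255e+00 -2.89335838e+00  9.48998021e-04]
```

Meshed and sliding freely. Now pressing gently towards the detent.

```bash
python3 -m creep '0 0 1.5 0 0 0 0;0 0 3 0 0 0 0;0 0 3 0 0 0 0'; python3 -m creep '0 0 1 0 0 0 0;0 0 2 0 0 0 0;0 0 2 0 0 0 0'
```

```text
time_s: 18.72
tcp_pos: [584.4, -106.4, 115.8]
ee_rot: [-1.221, -2.894, 0.001]
ft_force: [-0.2, -0.4, -4.5]
width: 0.552
grip_force: 40.0
time_s: 18.97
tcp_pos: [585.1, -106.8, 114.8]
ee_rot: [1.222, 2.893, 0.0]
ft_force: [-1.4, -0.4, 2.5]
width: 0.553
grip_force: 40.0
```

```bash
python3 -m creep '0 0 0.5 0 0 0 0;0 0 1 0 0 0 0;0 0 1 0 0 0 0'; python3 -m creep '0 0 0.5 0 0 0 0;0 0 1 0 0 0 0;0 0 1 0 0 0 0'
```

```text
time_s: 19.22
tcp_pos: [585.2, -106.6, 113.5]
ee_rot: [1.221, 2.893, 0.0]
ft_force: [-0.7, -1.1, 1.0]
width: 0.547
grip_force: 40.0
time_s: 19.47
tcp_pos: [584.7, -106.5, 111.9]
ee_rot: [1.222, 2.894, -0.0]
ft_force: [0.3, -1.2, 0.2]
width: 0.552
grip_force: 40.0
```

```bash
python3 -m creep '0 0 1 0 0 0 0;0 0 2 0 0 0 0;0 0 3 0 0 0 0;0 0 3 0 0 0 0'; python3 -m creep '0 0 1 0 0 0 0;0 0 2 0 0 0 0;0 0 2 0 0 0 0'; python3 -m creep '0 0 1 0 0 0 0;0 0 2 0 0 0 0;0 0 2 0 0 0 0'
```

```text
time_s: 19.8
tcp_pos: [584.2, -106.3, 108.1]
ee_rot: [-1.221, -2.894, 0.001]
ft_force: [1.7, -2.5, -8.0]
width: 0.551
grip_force: 40.0
time_s: 20.05
tcp_pos: [584.4, -106.4, 106.7]
ee_rot: [-1.221, -2.894, 0.001]
ft_force: [-0.4, -2.3, -4.9]
width: 0.553
grip_force: 40.0
time_s: 20.3
tcp_pos: [584.8, -106.7, 105.9]
ee_rot: [1.222, 2.894, 0.001]
ft_force: [-3.0, -1.8, 1.9]
width: 0.552
grip_force: 40.0
```

```bash
python3 -m creep '0 0 1 0 0 0 0;0 0 1 0 0 0 0;0 0 1 0 0 0 0';  python3 -m creep '0 0 0.5 0 0 0 0;0 0 1 0 0 0 0;0 0 1 0 0 0 0'
```

```text
time_s: 20.55
tcp_pos: [584.8, -106.8, 105.7]
ee_rot: [1.222, 2.894, 0.001]
ft_force: [-5.7, -1.1, 12.0]
width: 0.555
grip_force: 40.0
time_s: 20.8
tcp_pos: [584.8, -106.8, 105.6]
ee_rot: [1.223, 2.894, 0.003]
ft_force: [-8.2, 0.2, 20.2]
width: 0.555
grip_force: 40.0
```

Hard stop with 24 N of push at the expected height, so it's home. Relieving the push, releasing and lifting clear.

```bash
python3 -m creep '0 0 -1.5 0 0 0 0;0 0 -2.7 0 0 0 0;0 0 -2.7 0 0 0 0';  python3 -m creep '0 0 0 0 0 0 0.7;0 0 0 0 0 0 0.8;0 0 0 0 0 0 0.8;0 0 0 0 0 0 0.8;0 0 0 0 0 0 0.8'; python3 -m creep '0 0 -5 0 0 0 0.8;0 0 -20 0 0 0 0.8;0 0 -45 0 0 0 0.8;0 0 -80 0 0 0 0.8;0 0 -115 0 0 0 0.8;0 0 -140 0 0 0 0.8;0 0 -140 0 0 0 0.8'
```

```text
time_s: 21.05
tcp_pos: [584.8, -106.6, 106.0]
ee_rot: [1.222, 2.894, -0.0]
ft_force: [-1.3, -2.9, 0.2]
width: 0.551
grip_force: 40.0
time_s: 21.47
tcp_pos: [585.0, -106.0, 105.8]
ee_rot: [1.221, 2.895, 0.0]
ft_force: [-0.1, 0.5, -0.1]
width: 0.796
grip_force: 0.0
time_s: 22.05
tcp_pos: [587.8, -107.5, 251.9]
ee_rot: [1.219, 2.886, 0.006]
ft_force: [1.0, -0.3, 0.5]
width: 0.801
grip_force: 0.0
```

```bash
python3 -m creep '0 35 0 0 0 0 0.8;0 70 0 0 0 0 0.8;0 105 0 0 0 0 0.8;0 140 0 0 0 0 0.8;0 175 0 0 0 0 0.8;0 200 0 0 0 0 0.8;0 200 0 0 0 0 0.8;0 200 0 0 0 0 0.8'
python3 - <<'E'
from h import *
t=cap("top","t20"); g=cv2.cvtColor(t["image"],cv2.COLOR_RGB2GRAY); print(bot.read_state()["tcp_pos"])
print("disc/hub pred",proj(t,[[581,-108,98],[581,-108,134]]).round(1), "disc r px",65*548/1300)
b=g[185:285,280:390]
for r0,r1,z in [(8,13,134),(24,32,98)]:
    c=cv2.HoughCircles(cv2.resize(cv2.GaussianBlur(b,(3,3),0),None,fx=3,fy=3),cv2.HOUGH_GRADIENT_ALT,1,10,param1=100,param2=0.5,minRadius=r0*3,maxRadius=r1*3)
    print(z,[] if c is None else [((k/3).round(1),plane(t,k[:2]/3+[280,185],z)) for k in c[0]])
k=g[275:315,150:205]<45; n,l,st,ce=cv2.connectedComponentsWithStats(k.astype(np.uint8))
for i in range(1,n):
    if st[i,4]>20: u=ce[i]+[150,275]; print("cap",st[i],u,plane(t,u,54),plane(t,u,35))
print(proj(t,[[427,279.5,54]]))
E
```

```text
time_s: 22.72
tcp_pos: [728.2, 34.7, 244.4]
ee_rot: [-1.217, -2.895, 0.002]
ft_force: [0.3, -0.8, -0.4]
width: 0.798
grip_force: 0.0
[727.55912727  32.64626872 245.02044387]
disc/hub pred [[334.6 236.2]
 [335.2 234.4]] disc r px 27.4
134 [(array([54.7, 49.7, 10.9], dtype=float32), array([ 580.4, -106.7,  134. ])), (array([36.7, 18.3,  9.9], dtype=float32), array([653.5, -62.6, 134. ]))]
98 [(array([54.7, 66. , 29.1], dtype=float32), array([ 545.4, -108.9,   98. ])), (array([53.7, 50.7, 30.1], dtype=float32), array([ 582.3, -105.7,   98. ])), (array([53.7, 50.7, 27. ], dtype=float32), array([ 582.3, -105.7,   98. ])), (array([43. , 56. , 26.1], dtype=float32), array([568.7, -80.4,  98. ]))]
cap [15 18 22 10 93] [174.48387097 296.77419355] [427.1 277.   54. ] [427.1 281.8  35. ]
cap [40 19 15  6 44] [196.90909091 296.56818182] [429.  222.6  54. ] [429.1 226.6  35. ]
[[173.46654761 296.77476698]]
```

The hub measures on the spindle axis at z=134 and the cap is in the recess. Handing in.

```bash
python3 -c "
from cell import bot
print(bot.sign_off())"
```

```text
the job is handed in; nothing more can be done
None
```

The job is handed in (no verdict was returned): the cap is upright in the stand's recess, and the lap head is meshed, past the click and home on the shoulder with 24 N of push. The arm stayed clear of the dish and lid, though I didn't re-measure them.

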